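# Pass the stock tray through the spring stop

## Robot

A 6-joint arm with a two-finger parallel gripper is mounted at the origin on the work surface. World frame = base frame: x ahead of the robot, y to its left, z up, the work surface at z = 0. Lengths are in mm, angles in rad, forces in N, time in s.
With the tool pointing down it reaches from about 275 to 750 mm from the base axis. Payload 10.2 kg.
Tool frame: the origin (TCP) lies midway between the tips of the shut fingers; the grasp point (between the pads) lies grasp_offset behind it (grasp_offset is the distance from the TCP to the grasp point, in mm); x points along the fingers, z is the direction in which the jaws open and shut, and the axes are right-handed (so a half turn about x gives the same grasp; the last joint's range is limited). The gripper opens to 85 mm and grips with 20 to 120 N. Pads are 22 mm wide; open, the fingers measure 114 mm over their backs; the gripper's body (76 mm by 85 mm) begins 54 mm behind the grasp point. The pads swing forward as they close: fully open they stand 13 mm farther back than shut.
Start: joints at [-0.223, 0.313, 1.498, -0, 1.331, -0.223], TCP at [525.006, -0.013, 231.294] pointing down, gripper open.
Joint ranges: [-2.94, 2.94], [-0.97, 2.17], [0.19, 2.56], [-1.23, 4.37], [0.02, 3.11], [-2.88, 2.88]. Speed limits (rad/s): [2.39, 2.39, 3.01, 3.14, 3.14, 3.14].

## Interface

Orientations are given as a unit quaternion [w, x, y, z].
In Python, from rig import sense, capture, calibration, finish_job, grasp_offset gives the robot as it stands.
- The arm moves only by the shell command python3 -m jog 'ROWS' [FORCE]. ROWS is JSON, a list of rows, each an object with "linear": the shift along the tool's x, y, z scaled (see below), a list of three; "rotation": the turn, a rotation vector about the tool's x, y, z scaled (see below), a list of three; "grip": the finger opening in mm, from 0 to 85.4. A call has 1 to 20 rows; each row is the pose to reach, as a shift and turn from the pose measured when the call began, along the tool's axes at that moment; what a row does not reach only later rows make up. The controller multiplies each number of a shift by 0.3 m and each number of a turn by 0.5 rad. A row lasts 1/12 s, in which the tool goes at most 41.7 mm and 7.16 degrees, less where a joint would pass 70% of its speed; a pose out of reach is approached as far as the arm can. A call with a number of a shift or a turn outside -1 to 1 is refused whole. A call with a gripper value outside its range is refused whole. The fingers move at their own pace and stop on an object; FORCE is the grip in N (left out, the last holds). Time passes only in rows, so rows that repeat a pose let the fingers close. It gives the time, the measured TCP pose, the force and the opening at its end, in the units of the state.
- sense(): the state, without advancing time (a new reading comes with each control period).
- capture(name): name is "scene" or "side" or "wrist"; returns (picture, depth): 420x560x3 uint8, red, green, blue; 420x560 float32, mm along the optical axis (not along the pixel's ray), 0 where there is no reading.
- calibration(name): a dict with "intrinsics" (3x3 intrinsics, pixels), "world_from_camera" (4x4, takes a point from camera to world coordinates). Camera axes: x right, y up, looking along -z (the intrinsics and any distortion apply to the point x, -y, -z); pixel columns grow to the right and rows downward; lengths in mm; the calibration is good to about 2 mm. A picture is of the moment at which its call begins: read the wrist's pose just before it. calibration takes no time and is no camera call; for the wrist camera it gives the pose at the moment of the call.
- finish_job(): hands the job in, once; it reports no verdict.
The state is a dict: "time_s": time; "joints": joint angles; "dq": joint speeds; "tau": joint torques, N m; "eef_pos": TCP position; "ee_rot": TCP orientation; "force": force on the tool from outside, world axes, zero at the start; "wrist_torque": the same for the moment, N m; "grip_width": opening from 0.0 (shut) to 1.0 (fully open).
Only numpy, scipy, OpenCV 4.12 (cv2) and the standard library are available. Lean on these libraries where they do the work, as an engineer would, in place of code of your own. Each camera call takes 0.05 s, during which the arm holds its last target.

## Task

The blue stock tray is waiting in its lane behind two red spring stop pins. With a fingertip press down the yellow strip in the lane to sink the pins, and keep it down while pushing the tray by its rear wall over the pins into the bay, until the pins can spring fully up behind it; then take the hand away. Do not grip or lift the tray, keep its two cartons in it, and leave the other things on the table alone.

Things in the scene. Friction and masses are not known exactly. Their poses are not given: they have to be found in the camera images.
- lane: fixed lane, 407 x 170 mm: two aluminium ledges, tops 32 mm above the table, with a 100 mm wide open slot between; grey side guides 136 mm apart, tops 48 mm high. Origin on the table midway between the stop pins; x along the lane the way the tray must go, y left across it, z up. Open entry end at x = -235 mm; end wall (60 mm high) with inner face at x = +164 mm; the bay lies from the pins to that wall
- strip (a joint): how far the yellow release strip and its pins are pressed down, in m: 0 up (at rest), 0.018 fully down. It goes straight down wherever along its length it is pressed, against a spring (about 2 N to start, 5.5 N fully down), and springs up when let go
- strip_pad (a point): point on the strip's top, on its centre line near the entry, at lane x = -190 mm; moves with the strip. The strip lies in the slot on the lane's centre line, level, 44 mm wide, from lane x = -225 to +50 mm; top 30 mm above the table at rest, 12 mm fully down; it passes 2 mm under the tray
- stop_pins (a point): midpoint between the tops of the two red stop pins, moving with the strip. Pins are 12 mm thick, at lane x = 0, y = +38 and -38 mm (64 mm free between them, where the strip runs on), fixed on the strip; at rest their tops are 41 mm above the table, 9 mm above the ledges, and block the tray. With the strip 9 mm down or more they are below the ledges and the tray slides over them
- tray: open blue plastic tray, 120 mm along the lane, 130 mm across, 36 mm high, walls 4 mm, about 0.65 kg, standing loose on the ledges before the pins, with two cartons in it (tops 38 mm above its underside). Origin at the centre of its underside; x along the lane like the lane's, z up. It covers part of the strip; at least 65 mm of strip lies free behind it
- tray_rear (a point): middle of the tray's rear wall, outer face (60 mm behind the tray's origin, 18 mm above its underside): the face to push, 36 mm high and plain
- carton_brown: brown carton 60 x 48 x 34 mm riding loose in the tray; origin at centre of underside
- carton_white: white carton 60 x 48 x 34 mm riding loose in the tray; origin at centre of underside
- tape_roll: roll of amber packing tape standing on its flat side, 84 mm across, 48 mm high; bystander; origin at its underside
- black_box: small black product box, 70 x 50 x 50 mm; bystander; origin at its underside
- small_carton: small brown carton, 80 x 55 x 40 mm; bystander; origin at its underside
- marker: black marker with red cap, 110 mm long, 15 mm thick, lying flat; bystander; origin at its underside
- scanner: grey and black hand scanner lying on the table, about 170 x 60 x 35 mm; bystander; origin at its underside

How it is judged:
By the outcome, as a careful person would: the job done as asked, in the order asked, and still so for the second after the job is handed in, with the robot touching nothing.
It also fails if it takes over 38 s, if anything falls off the work surface, if the arm or the gripper's body presses on something with over 40 N, if the wrist force passes 120 N, or if a joint passes its speed limit or range.

## Working session

There is one attempt and no reset: what is moved stays moved. The work goes in short steps, Python scripts to look and compute and a shell command to move; the robot and the scene stay as the last step left them, time stands still between calls to the robot, and variables do not carry over. Pictures are saved under pics/ and viewed, and the job is handed in when it is done.

```bash
ls; mkdir -p pics; python3 - <<'E'
from rig import *
import cv2
print(sense(), grasp_offset)
for n in ["scene","side"]:
    p,d=capture(n); cv2.imwrite(f"pics/{n}0.png",p[:,:,::-1]); c=calibration(n); print(c)
E
```

```text
pics
{'time_s': 0.0, 'joints': array([-2.23452851e-01,  3.13436332e-01,  1.49843923e+00,  4.19158119e-06,
        1.33098572e+00, -2.23396631e-01]), 'dq': array([ 9.13024184e-05, -9.41878438e-04, -9.53965767e-04, -9.37074778e-04,
        2.82202583e-04,  1.07020380e-03]), 'tau': array([-5.78409599e-04, -4.12261176e+01, -2.59742296e+01, -3.58453699e-04,
        4.11797926e-03, -1.23038126e-05]), 'eef_pos': array([5.24745609e+02, 1.89629560e-02, 2.30741259e+02]), 'ee_rot': array([7.06669580e-01, 1.21013364e-04, 7.07543697e-01, 8.05539473e-05]), 'force': array([ 0.77587448, -0.610619  ,  0.13329549]), 'wrist_torque': array([ 0.02912138, -0.05627754, -0.01690631]), 'grip_width': 1.0009587397013242} 18.700000000000003
{'intrinsics': array([[494.33838149,   0.        , 275.31270488],
       [  0.        , 494.33838149, 203.22112621],
       [  0.        ,   0.        ,   1.        ]]), 'world_from_camera': array([[-8.01194764e-01, -3.42340371e-01,  4.90805482e-01,
         1.13566388e+03],
       [ 5.98158848e-01, -4.34708312e-01,  6.73227061e-01,
         8.60049921e+02],
       [-1.71155795e-02,  8.32965638e-01,  5.53059945e-01,
         6.92391004e+02],
       [ 0.00000000e+00,  0.00000000e+00,  0.00000000e+00,
         1.00000000e+00]])}
{'intrinsics': array([[379.35789872,   0.        , 286.17471847],
       [  0.        , 379.35789872, 209.4398176 ],
       [  0.        ,   0.        ,   1.        ]]), 'world_from_camera': array([[ 9.98627279e-01,  9.99082208e-03, -5.14173316e-02,
         5.61984182e+02],
       [-4.94738141e-02,  5.02294258e-01, -8.63280267e-01,
        -5.29180746e+02],
       [ 1.72017508e-02,  8.64639036e-01,  5.02099032e-01,
         4.62533844e+02],
       [ 0.00000000e+00,  0.00000000e+00,  0.00000000e+00,
         1.00000000e+00]])}
```

View pics/scene0.png

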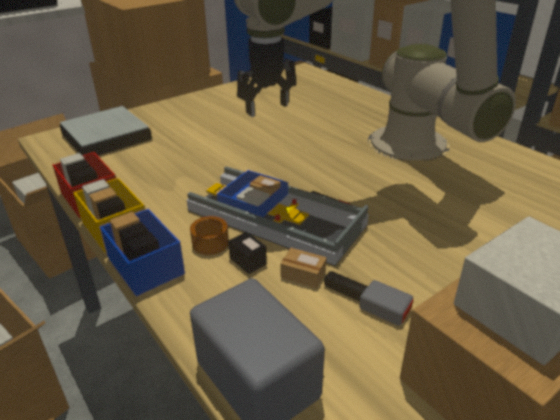

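View pics/side0.png

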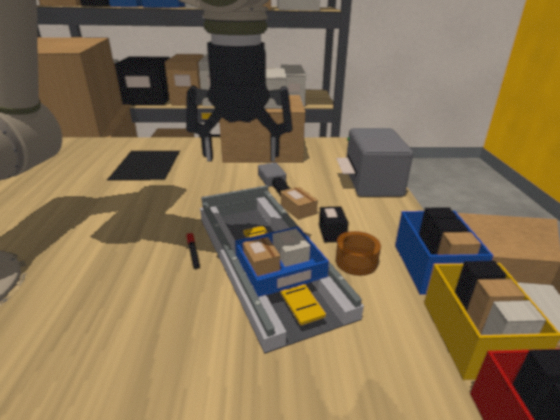

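The side view shows the lane running away from that camera. Its entry, with the yellow strip end at about (302,303), is nearest, and the tray is at about (280,260). The scene view has the far bay end at about (345,225). Next I'll take the wrist view and an enlarged crop.

```bash
cat > h.py <<'E'
import numpy as np
from rig import *
def ray(c,u,v,z):
    K=c["intrinsics"];T=c["world_from_camera"]
    d=T[:3,:3]@np.array([(u-K[0,2])/K[0,0],-(v-K[1,2])/K[1,1],-1]);o=T[:3,3]
    return o+d*(z-o[2])/d[2]
def cloud(c,d):
    K=c["intrinsics"];T=c["world_from_camera"]
    v,u=np.mgrid[:d.shape[0],:d.shape[1]]
    P=np.stack([(u-K[0,2])/K[0,0]*d,-(v-K[1,2])/K[1,1]*d,-d],-1)
    return P@T[:3,:3].T+T[:3,3]
E
python3 - <<'E'
from h import *
import cv2
p,d=capture("wrist"); cv2.imwrite("pics/wrist0.png",p[:,:,::-1])
p=cv2.imread("pics/side0.png"); cv2.imwrite("pics/side0c.png",cv2.resize(p[170:350,180:380],None,fx=3.3,fy=3.3,interpolation=cv2.INTER_CUBIC))
hsv=cv2.cvtColor(p,cv2.COLOR_BGR2HSV); m=cv2.inRange(hsv,(22,150,120),(35,255,255))
m[:270]=0;m[330:]=0;m[:,:260]=0;m[:,340:]=0
cs,_=cv2.findContours(m,0,2); k=max(cs,key=cv2.contourArea)
c=calibration("side")
for u,v in cv2.boxPoints(cv2.minAreaRect(k)): print((u,v),ray(c,u,v,30))
print(k.reshape(-1,2)[:: max(1,len(k)//25)].tolist())
E
```

```text
(np.float32(280.38196), np.float32(292.00162)) [583.27709743 -56.44593939  30.        ]
(np.float32(302.69012), np.float32(278.1918)) [623.16660229 -23.00121087  30.        ]
(np.float32(325.23767), np.float32(314.61478)) [ 650.5181583  -108.98906631   30.        ]
(np.float32(302.9295), np.float32(328.4246)) [ 613.71215959 -135.26807148   30.        ]
[[304, 285], [300, 286], [297, 287], [293, 288], [290, 289], [286, 290], [282, 291], [281, 293], [283, 296], [285, 299], [286, 301], [288, 304], [290, 307], [291, 309], [293, 312], [294, 314], [296, 317], [298, 320], [299, 322], [303, 323], [306, 322], [309, 321], [311, 320], [315, 319], [318, 318], [321, 317], [323, 316], [324, 314], [323, 312], [321, 309], [319, 306], [315, 301], [313, 298], [310, 294], [309, 291], [307, 288], [305, 285]]
```

View pics/wrist0.png

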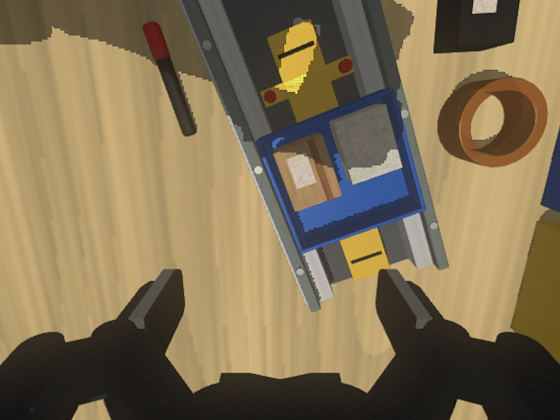

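View pics/side0c.png

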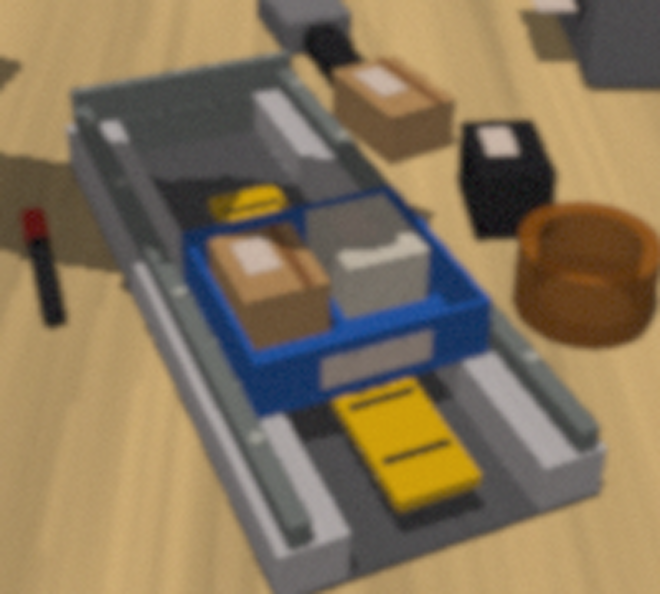

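The wrist view shows the pins at (270,97) and (346,66), the strip's free end around (365,250), and the tray's rear top edge from (303,250) to (425,208).

```bash
python3 - <<'E'
from h import *
import cv2
p=cv2.imread("pics/wrist0.png");c=calibration("wrist")
hsv=cv2.cvtColor(p,cv2.COLOR_BGR2HSV)
m=cv2.inRange(hsv,(0,150,60),(8,255,255))|cv2.inRange(hsv,(172,150,60),(180,255,255)); m[:50]=0;m[130:]=0;m[:,:245]=0;m[:,365:]=0
n,_,s,ce=cv2.connectedComponentsWithStats(m)
pins=[]
for i in range(1,n):
    if s[i,4]>20: q=ray(c,*ce[i],41);pins.append(q);print("pin",ce[i].round(1),s[i,4],q.round(1))
y=cv2.inRange(hsv,(20,120,80),(35,255,255)); y[:225]=0;y[285:]=0;y[:,:330]=0;y[:,400:]=0
cs,_=cv2.findContours(y,0,2);k=max(cs,key=cv2.contourArea)
b=cv2.boxPoints(cv2.minAreaRect(k)); print("strip px",b.round(0).tolist())
Q=[ray(c,*q,30) for q in b]; print(np.round(Q,1))
mid=sum(pins)/2; ax=pins[0]-pins[1]
print("mid",mid.round(1),np.linalg.norm(ax))
bl=cv2.inRange(hsv,(105,120,50),(125,255,255)); bl[:80]=0;bl[265:]=0;bl[:,:240]=0;bl[:,440:]=0
cs,_=cv2.findContours(bl,0,2);k=max(cs,key=cv2.contourArea);b=cv2.boxPoints(cv2.minAreaRect(k));print("tray px",b.round(0).tolist());T=np.array([ray(c,*q,68) for q in b]);print(T.round(1))
# side view check
cs_=calibration("side")
E=[ray(cs_,299.5,323.5,30),ray(cs_,324.5,315,30),ray(cs_,281,292,30),ray(cs_,305.5,285,30)];print("side strip",np.round(E,1))
a=ray(c,300,271,48)-ray(c,207,44,48); print("guideL dir",np.degrees(np.arctan2(-a[1],-a[0])))
a=ray(c,434,226,48)-ray(c,404,113,48); print("guideR dir",np.degrees(np.arctan2(-a[1],-a[0])))
x=np.cross(ax/np.linalg.norm(ax),[0,0,1]);print("pin-based x dir deg",np.degrees(np.arctan2(x[1],x[0])))
E
```

```text
pin [345.   65.3] 142 [584.6 111.2  41. ]
pin [269.7  96.2] 108 [514.7  84.2  41. ]
strip px [[339.0, 240.0], [377.0, 228.0], [391.0, 269.0], [353.0, 282.0]]
[[ 590.5  -68.1   30. ]
 [ 631.8  -52.9   30. ]
 [ 652.1 -103.7   30. ]
 [ 609.4 -120.2   30. ]]
mid [549.6  97.7  41. ] 74.90165922019577
tray px [[275.0, 115.0], [393.0, 87.0], [420.0, 205.0], [302.0, 232.0]]
[[519.7  68.   68. ]
 [621.9  90.9  68. ]
 [659.  -15.3  68. ]
 [546.3 -43.7  68. ]]
side strip [[ 609.4 -125.6   30. ]
 [ 649.3 -109.7   30. ]
 [ 584.3  -56.5   30. ]
 [ 626.4  -40.6   30. ]]
guideL dir 111.09711193551057
guideR dir 111.21613494178159
pin-based x dir deg -68.88402984531022
```

```bash
python3 - <<'E'
from h import *
c=calibration("wrist");X=np.array([-.3605,.9328,0]);Y=np.array([-.9328,-.3605,0]);O=np.array([549.6,97.7,0])
for u,v,z in [(303,250,68),(425,208,68),(258,140,68),(393,90,68),(296,80,41),(313,303,32)]:
    q=ray(c,u,v,z)-O; print(u,v,(q@X).round(1),(q@Y).round(1))
for x in (-190,-200):
    print(O+X*x)
s=sense();print(s['eef_pos'])
E
```

```text
303 250 -148.8 59.7
425 208 -149.7 -65.0
258 140 -31.9 60.6
393 90 -34.7 -64.7
296 80 4.5 9.1
313 303 -233.7 75.4
[618.095 -79.532   0.   ]
[621.7  -88.86   0.  ]
[5.24797650e+02 5.29417708e-02 2.30880385e+02]
```

The lane frame is well fixed. Origin is (549.6, 97.7), heading 111.1°, tray rear at about x = -150, and the strip end predicted from the pins matches the picture within 1 mm. I'll shut the fingers, turn them and hover over the strip at lane x ≈ -195.

```bash
python3 -m jog '[{"linear":[0,-0.1,0.11],"rotation":[-0.2,0,0],"grip":0},{"linear":[0,-0.19,0.21],"rotation":[-0.4,0,0],"grip":0},{"linear":[0,-0.281,0.317],"rotation":[-0.6,0,0],"grip":0},{"linear":[0.1,-0.281,0.317],"rotation":[-0.738,0,0],"grip":0},{"linear":[0.2,-0.281,0.317],"rotation":[-0.738,0,0],"grip":0},{"linear":[0.3,-0.281,0.317],"rotation":[-0.738,0,0],"grip":0},{"linear":[0.4,-0.281,0.317],"rotation":[-0.738,0,0],"grip":0},{"linear":[0.47,-0.281,0.317],"rotation":[-0.738,0,0],"grip":0},{"linear":[0.47,-0.281,0.317],"rotation":[-0.738,0,0],"grip":0},{"linear":[0.47,-0.281,0.317],"rotation":[-0.738,0,0],"grip":0},{"linear":[0.47,-0.281,0.317],"rotation":[-0.738,0,0],"grip":0},{"linear":[0.47,-0.281,0.317],"rotation":[-0.738,0,0],"grip":0}]'
cat >> h.py <<'E'
from scipy.spatial.transform import Rotation as R
X=np.array([-.3605,.9328,0]);Y=np.array([-.9328,-.3605,0]);O=np.array([549.6,97.7,0])
def st():
    s=sense();p=s['eef_pos']-O;q=s['ee_rot'];M=R.from_quat([q[1],q[2],q[3],q[0]]).as_matrix()
    print("t",round(s['time_s'],2),"lane",(p@X).round(1),(p@Y).round(1),p[2].round(1),"F",s['force'].round(1),"grip",round(s['grip_width'],2))
    print("tool axes in lane (rows tool x,y,z)\n",(np.array([X,Y,[0,0,1]])@M).T.round(4))
    return s
E
python3 - <<'E'
from h import *
import cv2
st()
for n in ("side","wrist"):
    p,d=capture(n);cv2.imwrite(f"pics/{n}1.png",p[:,:,::-1])
E
```

```text
time_s: 1.15
eef_pos: [620.7, -84.5, 91.8]
ee_rot: [0.696, -0.13, 0.694, 0.129]
force: [0.6, 0.3, -0.0]
grip_width: 0.001
t 1.15 lane -195.5 -0.6 91.8 F [ 0.6  0.3 -0. ] grip 0.0
tool axes in lane (rows tool x,y,z)
 [[-1.5e-03 -1.7e-03 -1.0e+00]
 [ 1.0e+00  3.0e-04 -1.5e-03]
 [ 3.0e-04 -1.0e+00  1.7e-03]]
```

View pics/side1.png

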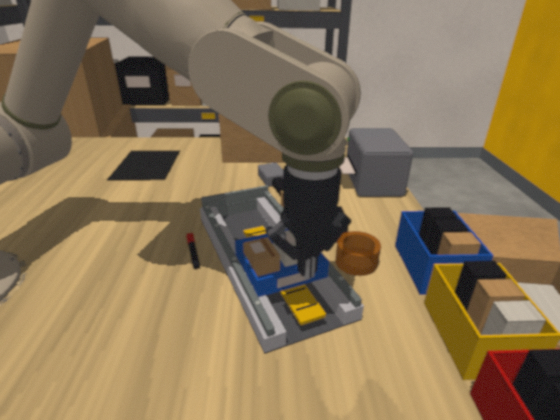

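View pics/wrist1.png

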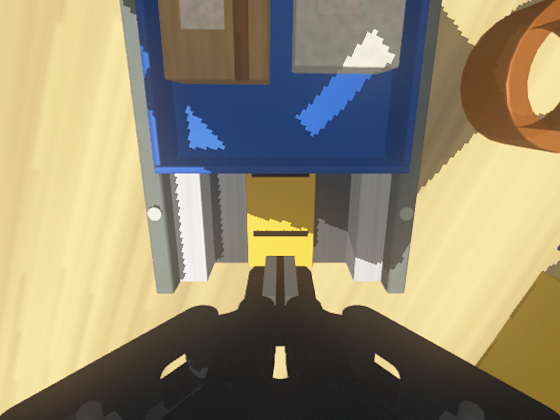

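The tool is shut, centred and square: tool y is lane +x, tool x is down. In the wrist view the fingers sit over the strip's end at about (280,265), with the rear wall at row 170. Now I'll press down to z ≈ 15.

```bash
python3 -m jog '[{"linear":[0.07,0,-0.002],"rotation":[0,0,0],"grip":0},{"linear":[0.13,0,-0.002],"rotation":[0,0,0],"grip":0},{"linear":[0.17,0,-0.002],"rotation":[0,0,0],"grip":0},{"linear":[0.19,0,-0.002],"rotation":[0,0,0],"grip":0},{"linear":[0.21,0,-0.002],"rotation":[0,0,0],"grip":0},{"linear":[0.23,0,-0.002],"rotation":[0,0,0],"grip":0},{"linear":[0.245,0,-0.002],"rotation":[0,0,0],"grip":0},{"linear":[0.256,0,-0.002],"rotation":[0,0,0],"grip":0},{"linear":[0.256,0,-0.002],"rotation":[0,0,0],"grip":0},{"linear":[0.256,0,-0.002],"rotation":[0,0,0],"grip":0}]'
python3 - <<'E'
from h import *
import cv2
st(); print(calibration("wrist")["world_from_camera"][:3,3])
for n in ("side","wrist"):
    p,d=capture(n);cv2.imwrite(f"pics/{n}2.png",p[:,:,::-1] if n=="wrist" else cv2.resize(p[170:350,180:380,::-1],None,fx=3.3,fy=3.3))
E
```

```text
time_s: 2.08
eef_pos: [620.2, -84.8, 15.0]
ee_rot: [0.696, -0.13, 0.694, 0.129]
force: [-0.7, 0.5, 4.8]
grip_width: 0.001
t 2.08 lane -195.7 -0.1 15.0 F [-0.7  0.5  4.8] grip 0.0
tool axes in lane (rows tool x,y,z)
 [[-1.6e-03 -1.8e-03 -1.0e+00]
 [ 1.0e+00  3.0e-04 -1.6e-03]
 [ 3.0e-04 -1.0e+00  1.8e-03]]
[592.020382   -13.26838664 157.35053014]
```

View pics/side2.png

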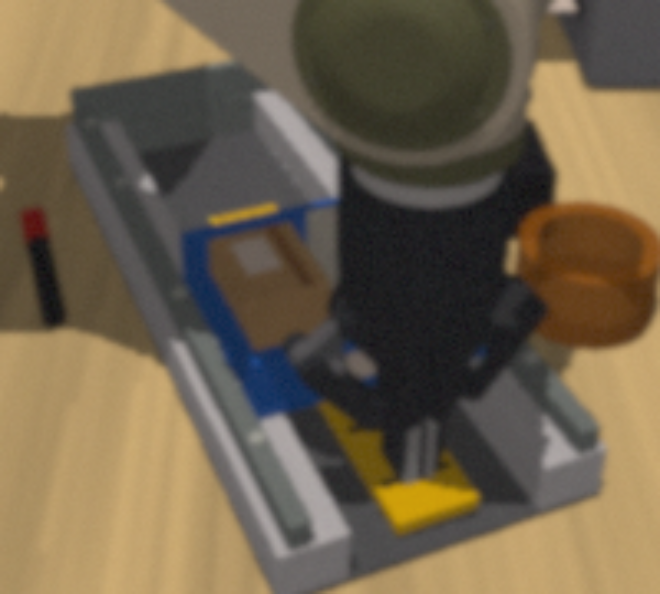

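View pics/wrist2.png

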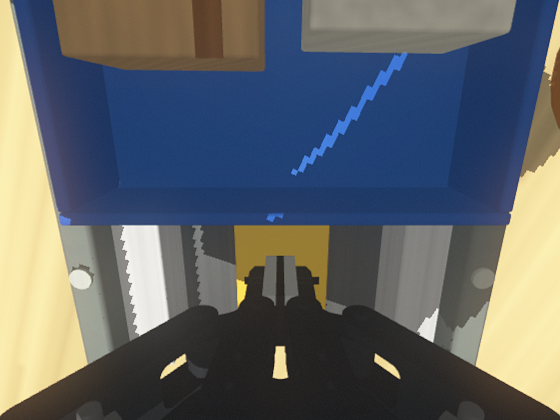

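The strip is 15 mm down: spring force is 4.8 N and the pins have dropped out of sight. Now I'll start pushing gently.

```bash
python3 -m jog '[{"linear":[0,0.02,0],"rotation":[0,0,0],"grip":0},{"linear":[0,0.04,0],"rotation":[0,0,0],"grip":0},{"linear":[0,0.06,0],"rotation":[0,0,0],"grip":0},{"linear":[0,0.07,0],"rotation":[0,0,0],"grip":0},{"linear":[0,0.08,0],"rotation":[0,0,0],"grip":0},{"linear":[0,0.09,0],"rotation":[0,0,0],"grip":0},{"linear":[0,0.1,0],"rotation":[0,0,0],"grip":0},{"linear":[0,0.11,0],"rotation":[0,0,0],"grip":0},{"linear":[0,0.12,0],"rotation":[0,0,0],"grip":0},{"linear":[0,0.13,0],"rotation":[0,0,0],"grip":0},{"linear":[0,0.14,0],"rotation":[0,0,0],"grip":0},{"linear":[0,0.15,0],"rotation":[0,0,0],"grip":0},{"linear":[0,0.16,0],"rotation":[0,0,0],"grip":0},{"linear":[0,0.17,0],"rotation":[0,0,0],"grip":0}]'
python3 - <<'E'
from h import *
import cv2
st()
for n in ("side","wrist"):
    p,d=capture(n);cv2.imwrite(f"pics/{n}3.png",p[:,:,::-1] if n=="wrist" else cv2.resize(p[170:350,180:380,::-1],None,fx=3.3,fy=3.3))
E
```

```text
time_s: 3.35
eef_pos: [602.2, -37.9, 15.1]
ee_rot: [0.696, -0.131, 0.694, 0.129]
force: [2.6, -7.1, 4.5]
grip_width: 0.003
t 3.35 lane -145.5 -0.2 15.1 F [ 2.6 -7.1  4.5] grip 0.0
tool axes in lane (rows tool x,y,z)
 [[-0.0033 -0.0026 -1.    ]
 [ 1.     -0.     -0.0033]
 [-0.     -1.      0.0026]]
```

View pics/side3.png

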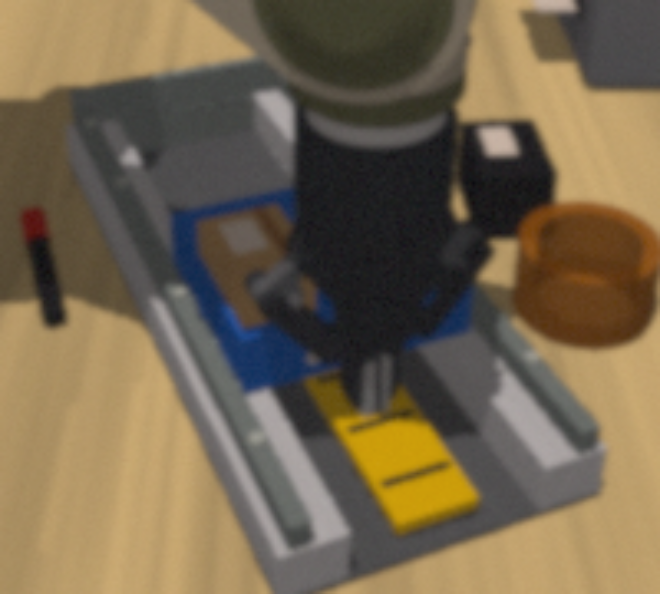

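View pics/wrist3.png

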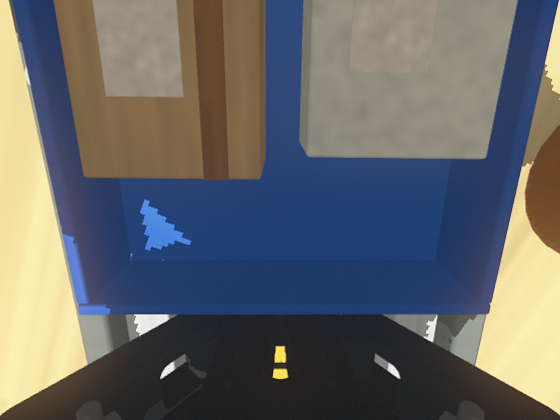

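The tray is moving, pushed with about 7.5 N, and the cartons are riding steadily. The rear wall's top edge is at row 312 in the wrist view.

```bash
python3 - <<'E'
from h import *
s=st();c=calibration("wrist")
for u in (120,450):
    q=ray(c,u,314,68)-O;print(q@X,q@Y)
E
python3 -m jog '[{"linear":[0,0.01,0],"rotation":[0,0,0],"grip":0},{"linear":[0,0.02,0],"rotation":[0,0,0],"grip":0},{"linear":[0,0.035,0],"rotation":[0,0,0],"grip":0},{"linear":[0,0.05,0],"rotation":[0,0,0],"grip":0},{"linear":[0,0.065,0],"rotation":[0,0,0],"grip":0},{"linear":[0,0.08,0],"rotation":[0,0,0],"grip":0},{"linear":[0,0.095,0],"rotation":[0,0,0],"grip":0},{"linear":[0,0.11,0],"rotation":[0,0,0],"grip":0},{"linear":[0,0.125,0],"rotation":[0,0,0],"grip":0},{"linear":[0,0.14,0],"rotation":[0,0,0],"grip":0},{"linear":[0,0.155,0],"rotation":[0,0,0],"grip":0},{"linear":[0,0.17,0],"rotation":[0,0,0],"grip":0},{"linear":[0,0.185,0],"rotation":[0,0,0],"grip":0},{"linear":[0,0.2,0],"rotation":[0,0,0],"grip":0},{"linear":[0,0.215,0],"rotation":[0,0,0],"grip":0},{"linear":[0,0.23,0],"rotation":[0,0,0],"grip":0},{"linear":[0,0.24,0],"rotation":[0,0,0],"grip":0},{"linear":[0,0.25,0],"rotation":[0,0,0],"grip":0}]'
python3 - <<'E'
from h import *
import cv2
st()
for n in ("side","wrist"):
    p,d=capture(n);cv2.imwrite(f"pics/{n}4.png",p[:,:,::-1] if n=="wrist" else cv2.resize(p[170:350,180:380,::-1],None,fx=3.3,fy=3.3))
E
```

```text
t 3.45 lane -144.9 -0.2 15.1 F [ 1.2 -4.7  5.4] grip -0.0
tool axes in lane (rows tool x,y,z)
 [[-2.6e-03 -2.3e-03 -1.0e+00]
 [ 1.0e+00  3.0e-04 -2.6e-03]
 [ 3.0e-04 -1.0e+00  2.3e-03]]
-130.8384961367867 50.459405326567285
-130.98222750981054 -53.29014430311582
time_s: 4.95
eef_pos: [575.4, 31.9, 15.2]
ee_rot: [0.696, -0.131, 0.694, 0.128]
force: [2.9, -7.8, 5.5]
grip_width: -0.004
t 4.95 lane -70.7 -0.4 15.2 F [ 2.9 -7.8  5.5] grip -0.0
tool axes in lane (rows tool x,y,z)
 [[-4.4e-03 -3.2e-03 -1.0e+00]
 [ 1.0e+00  2.0e-04 -4.4e-03]
 [ 2.0e-04 -1.0e+00  3.2e-03]]
```

View pics/side4.png

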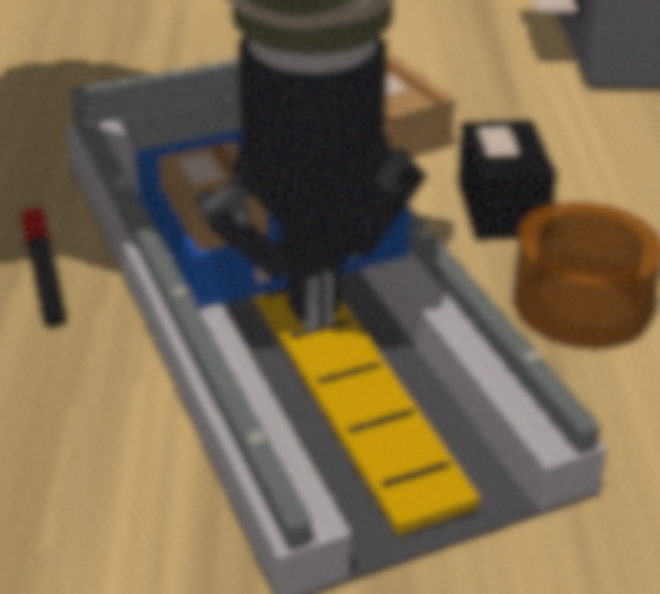

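View pics/wrist4.png

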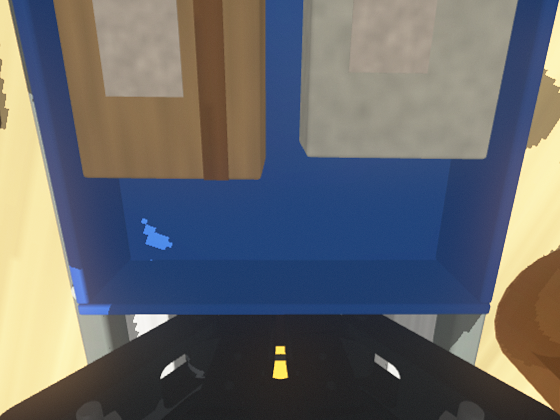

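Everything is steady, with the rear face 14 mm ahead of the TCP and now at about x = -57. I'll push on to TCP x ≈ +8, which puts the rear at about +22. That clears the pins and leaves room to the end wall.

```bash
python3 -m jog '[{"linear":[0,0.01,0],"rotation":[0,0,0],"grip":0},{"linear":[0,0.02,0],"rotation":[0,0,0],"grip":0},{"linear":[0,0.035,0],"rotation":[0,0,0],"grip":0},{"linear":[0,0.05,0],"rotation":[0,0,0],"grip":0},{"linear":[0,0.065,0],"rotation":[0,0,0],"grip":0},{"linear":[0,0.08,0],"rotation":[0,0,0],"grip":0},{"linear":[0,0.095,0],"rotation":[0,0,0],"grip":0},{"linear":[0,0.11,0],"rotation":[0,0,0],"grip":0},{"linear":[0,0.125,0],"rotation":[0,0,0],"grip":0},{"linear":[0,0.14,0],"rotation":[0,0,0],"grip":0},{"linear":[0,0.155,0],"rotation":[0,0,0],"grip":0},{"linear":[0,0.17,0],"rotation":[0,0,0],"grip":0},{"linear":[0,0.185,0],"rotation":[0,0,0],"grip":0},{"linear":[0,0.2,0],"rotation":[0,0,0],"grip":0},{"linear":[0,0.215,0],"rotation":[0,0,0],"grip":0},{"linear":[0,0.23,0],"rotation":[0,0,0],"grip":0},{"linear":[0,0.245,0],"rotation":[0,0,0],"grip":0},{"linear":[0,0.255,0],"rotation":[0,0,0],"grip":0},{"linear":[0,0.265,0],"rotation":[0,0,0],"grip":0},{"linear":[0,0.265,0],"rotation":[0,0,0],"grip":0}]'
python3 - <<'E'
from h import *
import cv2
st()
c=calibration("wrist")
for n in ("side","wrist"):
    p,d=capture(n);cv2.imwrite(f"pics/{n}5.png",p[:,:,::-1] if n=="wrist" else cv2.resize(p[170:350,180:380,::-1],None,fx=3.3,fy=3.3))
for u in (120,450):
    q=ray(c,u,314,68)-O;print(q@X,q@Y)
E
```

```text
time_s: 6.72
eef_pos: [546.9, 106.3, 15.1]
ee_rot: [0.697, -0.131, 0.694, 0.128]
force: [2.7, -5.2, 5.9]
grip_width: 0.0
t 6.72 lane 9.0 -0.5 15.1 F [ 2.7 -5.2  5.9] grip 0.0
tool axes in lane (rows tool x,y,z)
 [[-4.8e-03 -3.7e-03 -1.0e+00]
 [ 1.0e+00  3.0e-04 -4.8e-03]
 [ 3.0e-04 -1.0e+00  3.7e-03]]
23.231193959407094 50.13861900908165
22.993556083465986 -53.606926011036364
```

View pics/side5.png

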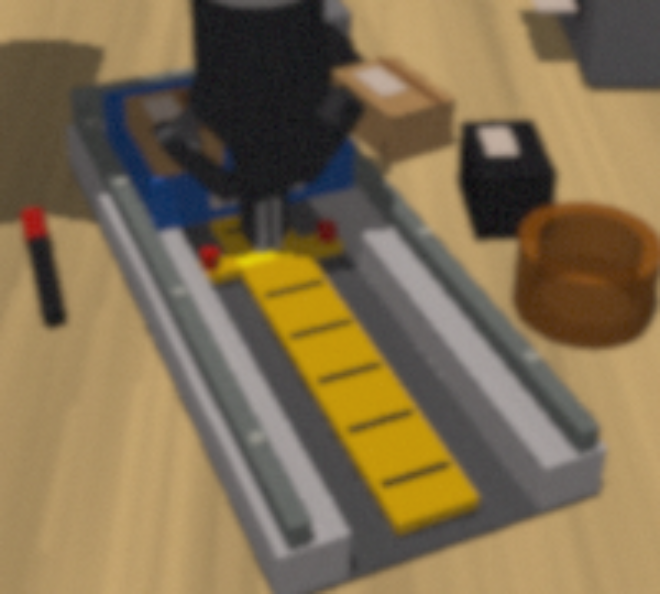

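View pics/wrist5.png

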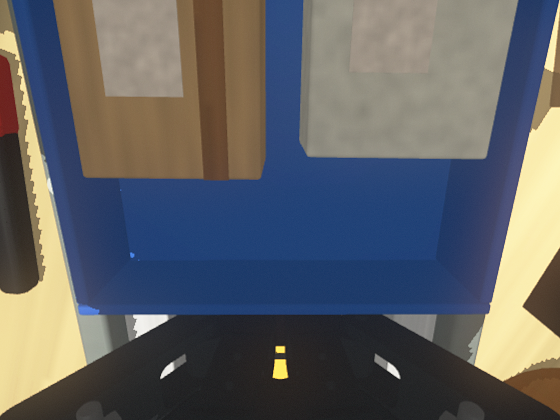

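Both pins (at about (208,257) and (326,231) in the enlarged side view) are now fully behind the rear wall, which is at x ≈ +23. I'll back off 10 mm with the strip still down, then lift straight up.

```bash
python3 -m jog '[{"linear":[0,-0.012,0],"rotation":[0,0,0],"grip":0},{"linear":[0,-0.025,0],"rotation":[0,0,0],"grip":0},{"linear":[0,-0.035,0],"rotation":[0,0,0],"grip":0},{"linear":[0,-0.035,0],"rotation":[0,0,0],"grip":0},{"linear":[-0.02,-0.035,0],"rotation":[0,0,0],"grip":0},{"linear":[-0.04,-0.035,0],"rotation":[0,0,0],"grip":0},{"linear":[-0.06,-0.035,0],"rotation":[0,0,0],"grip":0},{"linear":[-0.09,-0.035,0],"rotation":[0,0,0],"grip":0},{"linear":[-0.15,-0.035,0],"rotation":[0,0,0],"grip":0},{"linear":[-0.22,-0.05,0],"rotation":[0,0,0],"grip":0},{"linear":[-0.3,-0.1,0],"rotation":[0,0,0],"grip":0},{"linear":[-0.4,-0.2,0],"rotation":[0,0,0],"grip":0},{"linear":[-0.5,-0.3,0],"rotation":[0,0,0],"grip":0},{"linear":[-0.6,-0.4,0],"rotation":[0,0,0],"grip":0},{"linear":[-0.65,-0.5,0],"rotation":[0,0,0],"grip":0},{"linear":[-0.65,-0.5,0],"rotation":[0,0,0],"grip":0},{"linear":[-0.65,-0.5,0],"rotation":[0,0,0],"grip":0}]'
python3 - <<'E'
from h import *
import cv2
st()
c=calibration("wrist")
p,d=capture("wrist");cv2.imwrite("pics/wrist6.png",p[:,:,::-1])
p2,_=capture("side");cv2.imwrite("pics/side6.png",cv2.resize(p2[170:350,180:380,::-1],None,fx=3.3,fy=3.3))
hsv=cv2.cvtColor(p,cv2.COLOR_RGB2HSV)
P=cloud(c,d)-O
m=cv2.inRange(hsv,(0,150,60),(8,255,255))|cv2.inRange(hsv,(172,150,60),(180,255,255))
n,_,s,ce=cv2.connectedComponentsWithStats(m)
for i in range(1,n):
    if s[i,4]>20:
        u,v=ce[i].round().astype(int);q=P[v,u];print("red",u,v,s[i,4],"lane",(q@X).round(1),(q@Y).round(1),q[2].round(1))
E
```

```text
time_s: 8.23
eef_pos: [600.3, -34.4, 211.8]
ee_rot: [0.697, -0.131, 0.693, 0.127]
force: [0.1, 0.4, -0.6]
grip_width: -0.002
t 8.23 lane -141.5 0.4 211.8 F [ 0.1  0.4 -0.6] grip -0.0
tool axes in lane (rows tool x,y,z)
 [[-0.0054 -0.005  -1.    ]
 [ 1.     -0.002  -0.0054]
 [-0.002  -1.      0.005 ]]
red 235 23 187 lane -0.4 37.2 41.5
red 324 23 185 lane -0.5 -37.5 41.3
red 395 373 40 lane -405.8 -152.4 2.0
```

View pics/side6.png

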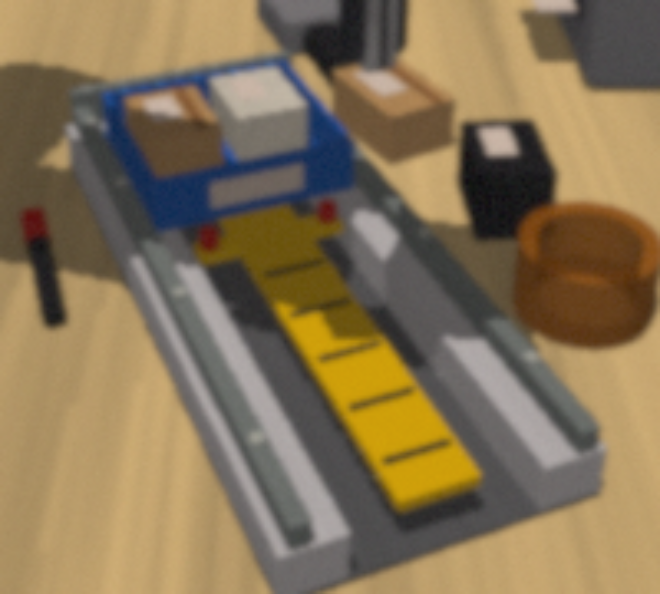

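View pics/wrist6.png

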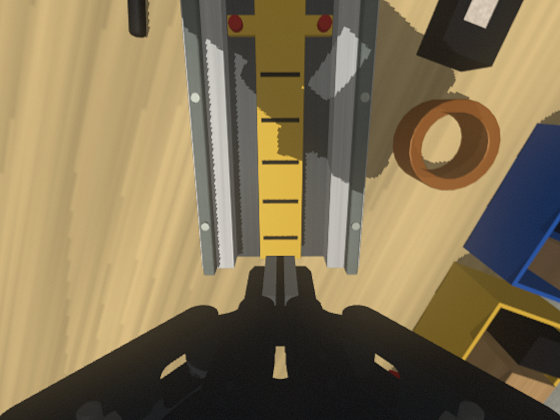

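The pin tops measure 41.4 mm, so they are fully up, and they stand behind the tray at (208,237) and (326,210) in the enlarged side view. The tray sits flat in the bay with both cartons in it, the bystanders have not moved, and the hand is clear. I'm handing in.

```bash
python3 -c "
from rig import finish_job,sense
print(sense()['dq'].round(3)); print(finish_job())"
```

```text
[ 0.014  0.004  0.01  -0.001 -0.001 -0.001]
the job is handed in; nothing more can be done
None
```

The tray is in the bay with both red pins fully up behind it, and I've handed the job in at about 8.3 s of the 38 s allowed.

I pressed the strip about 15 mm down with the shut fingertips and kept it down while pushing the tray by its rear wall. With the rear wall past the pins, I backed off about 10 mm with the strip still pressed, then lifted clear.

**Last checks:**
- **Pins:** the tops measured 41.3 and 41.5 mm above the table, against 41 mm at rest. They are at lane x ≈ 0.
- **Tray:** the rear wall is at lane x ≈ +23 mm, measured just before I backed off. In the last side view the tray sits flat with both cartons in it.
- **Hand:** it is at 212 mm height, touching nothing, with only sensor noise on the force reading.
- **Forces:** the readings I took between moves stayed below about 10 N.
- **Bystanders:** the marker, tape roll, black box and small carton looked unmoved by eye in the last pictures. The gripper partly hid the scanner, but nothing went near it.

No check failed or disagreed.

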